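# Edge a sharpening plate out of its rack lane and clamp it in the stone holder

### The job

Set up the long sharpening plate for use. It lies low in its lane in the plywood rack, where its sides cannot be gripped: reach in under the shelf, edge it out over the front edge of the deck until it overhangs enough to be pinched by its two sides, and lift it away without letting it fall. Lay it, rough face up, square and centred on the bed of the holder between the fixed stop and the sliding jaw, then push the jaw up until the plate is held snugly between the two; leave the short plate and the tools lying about where they are.

Things in the scene. Friction and masses are not known exactly. Their poses are not given: they have to be found in the camera images.
- rack: Fixed plywood rack, 200 (x) x 280 (y) mm; origin on the worktop under its middle, x to its back, y across. Deck: top at z = 60 mm, 18 mm thick, from the front edge x = -100 mm to a back rail with its face at x = +88 mm. Strips 12 mm wide, 12 mm high (top z = 72 mm), centred at y = -84, 0, +84 mm, from x = -98 mm to the rail, part it into two lanes 72 mm wide with centre lines y = -42 and +42 mm.
- deck_edge (a point): Middle of the top of the deck's front edge: x = -100, y = 0, z = 60 mm in the rack's frame; axes as the rack's. In front of it is only the worktop, 60 mm lower, and nothing above.
- shelf_edge (a point): Middle of the lower front edge of the rack's shelf: x = -40, y = 0, z = 260 mm in the rack's frame; axes as the rack's. The shelf is 15 mm thick and runs from here to the rack's back; upright cheeks carry it, inner faces at y = +-128 mm, also from x = -40 mm back. Jar, bottle and carton fixed on it stand behind x = 0, up to z = 440 mm.
- plate_long: The long sharpening plate, loose: 120 (x) x 60 (y) x 10 mm, about 0.3 kg, grey dotted rough metal face on a black backing; origin at the centre of its underside, x along it, z up through the rough face. Starts flat in either lane, along it, front end 11 to 19 mm behind the deck's front edge, rear end 49 to 57 mm before the back rail. Friction on wood about 0.6; it tips off at 60 mm overhang.
- plate_short: The short sharpening plate, the same but 80 x 60 x 10 mm, loose in the other lane; it stays there. Origin at the centre of its underside, x along its length.
- holder: Fixed holder for sharpening plates: aluminium beam 36 mm wide, 200 mm long; origin on the worktop under its middle, x along it from the jaw's end to the fixed stop's. Rubber bed 30 mm wide, top at z = 36 mm. Fixed stop 50 mm wide, rubber face at x = +73 mm, top at z = 41 mm (a plate on the bed stands 5 mm proud). The jaw slides from the other end. Beside the beam the worktop is free.
- holder_bed (a point): Point on the top of the bed (x = +13, y = 0, z = +36 mm in the holder's frame) where the middle of the long plate's underside lies when it is clamped; axes as the holder's.
- jaw (a joint): Position of the sliding jaw in m along the holder's +x, 0 (fully open) to 0.036. Its rubber face (50 mm wide, z = 34 to 41 mm) is at x = -73 mm + this value in the holder's frame, so the long plate is clamped at 0.026. Starts between 0 and 0.008, moves stiffly (about 4 N) and stays where it is left.
- jaw_tab (a point): On the jaw's thumb tab: centre of its outer face, which looks along the holder's -x, 60 mm above the worktop. The tab is 40 mm wide (y), 8 mm thick (x), stands from z = 41 to 70 mm, its outer face 23 mm behind the jaw's rubber face; push it along the holder's +x. The beam's top (z = 34 mm) runs below it.
- scraper: Bystander: flat orange scraper, 55 x 110 x 10 mm, loose on the worktop; origin at the centre of its underside.
- screwdriver: Bystander: screwdriver with a green handle, 30 x 210 x 28 mm, loose on the worktop; origin at the centre of its underside.
- pencil_loose: Bystander: flat carpenter's pencil, 15 x 173 x 8 mm, loose on the worktop; origin at the centre of its underside.

How it is judged:
By the outcome, as a careful person would: the job done as asked, in the order asked, and still so for the second after the job is handed in, with the robot touching nothing.
It also fails if it takes over 72 s, if anything falls off the work surface, if the arm or the gripper's body presses on something with over 40 N, if the wrist force passes 120 N, or if a joint passes its speed limit or range.

### The arm

A 6-joint arm with a two-finger parallel gripper is mounted at the origin on a cart in front of the work surface, level with it; the furniture and walls round the work are solid. World frame = base frame: x ahead of the robot, y to its left, z up, the work surface at z = 0. Lengths are in m, angles in degrees, forces in N, time in s.
With the tool pointing down it reaches from about 0.3 to 0.75 m from the base axis. Payload 8.5 kg.
Tool frame: the origin (TCP) lies midway between the tips of the shut fingers; the grasp point (between the pads) lies 19 mm behind it (env.tcp_to_grasp is the z of the grasp point in the tool frame, in m); z points along the fingers, y is the line along which they close (so a half turn about z gives the same grasp; the last joint's range is limited). The gripper opens to 85 mm and grips with 20 to 120 N. Pads are 22 mm wide; open, the fingers measure 114 mm over their backs; the gripper's body (76 mm by 85 mm) begins 54 mm behind the grasp point. The pads swing forward as they close: fully open they stand 13 mm farther back than shut.
Start: joints at [-84.93, 21.807, 74.336, -0, 83.858, -12.336], TCP at [0.165, -0.525, 0.231] pointing down, gripper open.
Joint ranges: [-178.18, 178.18], [-50.72, 133.34], [12.68, 142.11], [-81.47, 261.47], [9.98, 163.14], [-165.26, 165.26]. Speed limits (degrees/s): [136.94, 136.94, 180, 180, 180, 180].

### API

Orientations are given as a 3x3 rotation matrix whose columns are the frame's x, y, z axes.
In Python, from rig import env, imaging, job, models gives the robot as it stands. The module is installed in compiled form; this text tells all that it offers.
- The arm moves only by the tool jog_arm, never from a script. Its argument "plan" is text: rows parted by semicolons, each of 7 numbers parted by spaces: the turn, a rotation vector about the tool's x, y, z in degrees, then the shift along the tool's x, y, z in cm, then the closure in counts, from 0 (fully open) to 255 (shut). In form: rx ry rz x y z claw; .... A call has 1 to 10 rows; each row shifts and turns the commanded pose from where the row before left it, along the tool's axes as they then stand; what a row does not reach is not made up. A row lasts 1/12 s, in which the tool goes at most 41.7 mm and 7.16 degrees, less where a joint would pass 70% of its speed; a pose out of reach is approached as far as the arm can. A call with a gripper value outside its range is refused whole. The fingers move at their own pace and stop on an object; "grip_force" is the grip in N (left out, the last holds). Time passes only in rows, so rows that do not move let the fingers close. It gives the time, the measured TCP pose, the force, the opening and the grip force at its end, in the units of the state.
- env.observe(): the state, without advancing time (a new reading comes with each control period).
- imaging.get_image(name): name is "scene" or "top" or "wrist"; returns a dict with "pixels" (384x512x3 uint8, red, green, blue), "depth" (384x512 float32, m along the optical axis (not along the pixel's ray), 0 where there is no reading), "fov_y" (degrees; the focal length in pixels is half the picture's height over the tangent of half this angle, whatever the lens; pixels are square), "cx", "cy" (the principal point, pixels), "world_from_camera" (4x4, takes a point from camera to world coordinates). Camera axes: x right, y down, z forward; pixel columns grow to the right and rows downward; lengths in m; the calibration is good to about 2 mm. The wrist camera is an equidistant fisheye: a pixel r from the principal point sees the ray r / f radians off the axis. A picture is of the moment at which its call begins.
- job.close_job(): hands the job in; it is judged then, once.
Trained networks look in the newest picture that a camera, given by its name, has taken for a name from the list of things; names that differ only in an ending like _2 or _b are one class to them, and where a whole thing is asked for, a point or a joint stands for the part that bears it (a point fixed in the world has none). Each returns a list of dicts, best first, with "confidence" (0 to 1); they miss things now and then, are a little off and sometimes report something else, mostly with a low value. They report only what shows in the picture. A call takes as long as a camera call.
- models.outline_of(camera, query): "region" (384x512 bool, what is visible of it) and "bbox" ([centre column, centre row, width, height] in pixels, round what is visible of it).
- models.tip_of(camera, query): "at" ([column, row] in pixels: a listed point, or the origin of a listed thing).
The state is a dict: "time_s": time; "q": joint angles; "qvel": joint speeds; "joint_efforts": joint torques, N m; "position": TCP position; "tool_rot": TCP orientation; "ft_force": force on the tool from outside, world axes, zero at the start; "wrist_torque": the same for the moment, N m; "grip_width": finger opening in m; "gripper_force": force on a finger pad.
Only numpy, scipy, OpenCV 4.12 (cv2) and the standard library are available. Lean on these libraries where they do the work, as an engineer would, in place of code of your own. Each camera call takes 0.05 s, during which the arm holds its last target. There are 200 camera calls.

## Working session

There is one attempt and no reset: what is moved stays moved. The work goes in short steps, Python scripts to look and compute and a tool call to move; the robot and the scene stay as the last step left them, time stands still between calls to the robot, and variables do not carry over. Pictures are saved under pics/ and viewed, at most 10 in all, crops included, and the job is handed in when it is done.

Besides the shell and the picture viewer there is one more tool, called after "Emit:" as a command line: name --argument value ..., lists and objects as JSON in quotes. jog_arm: Moves the arm, as the interface text tells. Its arguments: {"type":"object","properties":{"plan":{"type":"string"},"grip_force":{"type":"number"}},"required":["plan"]}

```bash
mkdir -p pics
cat > h.py <<'E'
import numpy as np, cv2
from rig import env, imaging, job, models
def P(im,u,v,d=None):
    f=192/np.tan(np.radians(im["fov_y"]/2)); d=im["depth"][int(round(v)),int(round(u))] if d is None else d
    c=np.array([(u-im["cx"])/f*d,(v-im["cy"])/f*d,d,1]); return (im["world_from_camera"]@c)[:3]
def cloud(im,mask):
    f=192/np.tan(np.radians(im["fov_y"]/2)); v,u=np.nonzero(mask&(im["depth"]>0)); d=im["depth"][v,u]
    c=np.c_[(u-im["cx"])/f*d,(v-im["cy"])/f*d,d,np.ones(len(d))]; return (c@im["world_from_camera"].T)[:,:3]
E
python3 - <<'E'
from h import *
np.set_printoptions(precision=4,suppress=True)
s=env.observe(); print(s["time_s"],s["position"],s["tool_rot"],s["grip_width"],env.tcp_to_grasp)
for c in ["scene","top"]:
    im=imaging.get_image(c); cv2.imwrite(f"pics/{c}0.png",im["pixels"][:,:,::-1]); print(c,im["world_from_camera"][:3,3],im["fov_y"])
    for q in ["deck_edge","shelf_edge","holder_bed","jaw_tab","plate_long","plate_short","holder","rack"]:
        for r in models.tip_of(c,q)[:2]:
            print(q,"tip",round(r["confidence"],2),np.round(r["at"]),P(im,*r["at"]))
    for q in ["plate_long","plate_short","jaw","holder","scraper","screwdriver","pencil_loose"]:
        for r in models.outline_of(c,q)[:2]:
            p=cloud(im,r["region"]); m=np.median(p,0); e=cv2.minAreaRect(p[:,:2].astype(np.float32)*1000)
            print(q,round(r["confidence"],2),np.round(r["bbox"]),m,"z5-95",np.percentile(p[:,2],[5,95]),"rect",np.round(e[0]),np.round(e[1]),round(e[2],1))
E
```

```text
0.0 [ 0.1645 -0.5245  0.2307] [[ 0.9542  0.2991 -0.0001]
 [ 0.2991 -0.9542  0.0015]
 [ 0.0004 -0.0015 -1.    ]] 0.08498306503971437 -0.0187
scene [-0.4446 -0.2539  1.2803] 47.12110791229078
deck_edge tip 0.21 [226. 203.] [0.5988 0.1586 0.0364]
holder_bed tip 0.72 [229. 200.] [0.6121 0.1489 0.0375]
jaw_tab tip 0.51 [225. 215.] [0.5161 0.1347 0.0669]
holder tip 0.58 [226. 210.] [0.5739 0.1498 0.0262]
rack tip 0.43 [228. 200.] [0.62   0.1562 0.0303]
jaw 0.58 [228. 219.  16.  12.] [0.519  0.1318 0.0465] z5-95 [0.0275 0.0678] rect [527. 136.] [35. 52.] 36.8
holder 0.88 [227. 206.  18.  43.] [0.5808 0.1489 0.0334] z5-95 [0.0008 0.0637] rect [602. 158.] [196.  59.] 12.0
scraper 0.87 [357. 281.  32.  17.] [ 0.4111 -0.3623  0.0072] z5-95 [0.0009 0.0127] rect [ 413. -359.] [ 54. 110.] 35.4
screwdriver 0.72 [139. 237.  22.  18.] [0.3679 0.4134 0.0179] z5-95 [0.0085 0.0267] rect [376. 414.] [23. 94.] 82.1
top [ 0.0626 -0.0107  1.5252] 44.53111314210771
deck_edge tip 0.88 [298. 207.] [ 0.5273 -0.1566  0.0525]
shelf_edge tip 0.8 [306. 168.] [ 0.6634 -0.1799  0.0591]
holder_bed tip 0.81 [204. 177.]
[... 299 characters left out ...]
_long 0.66 [284. 184.  24.  37.] [ 0.5959 -0.1088  0.0688] z5-95 [0.0628 0.0737] rect [ 600. -109.] [126.  62.] 6.3
plate_short 0.98 [309. 185.  17.  26.] [ 0.607  -0.1927  0.0683] z5-95 [0.0625 0.0739] rect [ 608. -194.] [83. 63.] 3.6
jaw 0.41 [211. 202.  18.  10.] [0.5202 0.1339 0.0579] z5-95 [0.0343 0.0719] rect [527. 137.] [24. 46.] 13.6
holder 0.76 [207. 179.  22.  57.] [0.5988 0.1533 0.0345] z5-95 [0.0019 0.0624] rect [421. 112.] [585.  53.] 13.2
pencil_loose 0.73 [283. 185.  22.  37.] [ 0.5961 -0.1089  0.0689] z5-95 [0.0629 0.0736] rect [ 598. -109.] [124.  61.] 6.7
pencil_loose 0.57 [244. 242.  16.  42.] [0.4152 0.0169 0.006 ] z5-95 [-0.0013  0.0127] rect [412.  17.] [ 19. 151.] 77.0
```

Run:
```python
import cv2,numpy as np
a=cv2.imread("pics/top0.png")[110:290,150:350]; b=cv2.imread("pics/scene0.png")[130:310,110:390]
cv2.imwrite("pics/c0.png",np.vstack([cv2.resize(a,(330,297),interpolation=2),]) if 0 else cv2.resize(np.hstack([a,b])[:, :],(800,300),interpolation=cv2.INTER_CUBIC))
```

```text
(no output)
```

View pics/c0.png

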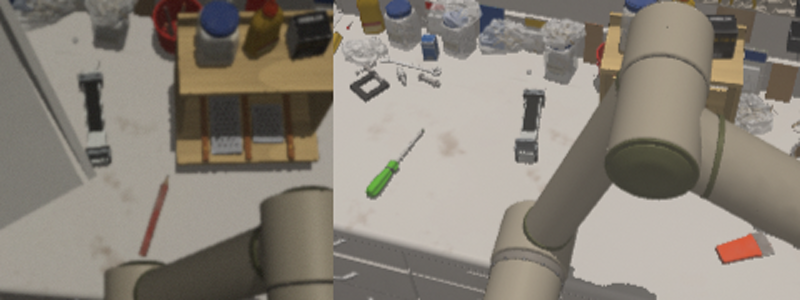

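The crops show the long plate in the rack's +y lane (top picture about column 284, row 184), the short one beside it (309, 185), the holder at (207, 179) with its jaw nearest the robot, and the bystanders clear of all of these. I'll move the wrist camera in front of the rack and measure from there.

Emit:
jog_arm --plan "0 0 6 0 0 -2 0;0 0 6 0 0 -2 0;0 0 5.4 0 0 -2 0;0 0 0 2 -3.5 0 0;0 0 0 2 -3.5 0 0;0 0 0 2 -3.5 0 0;0 0 0 2 -3.5 0 0;0 0 0 2 -3.5 0 0;0 0 0 2 -3.5 0 0;0 0 0 2 -3.5 0 0"

```text
time_s: 2.43
position: [0.3049, -0.278, 0.2915]
tool_rot: [[1.0, -0.0, 0.0], [-0.0, -1.0, -0.0], [0.0, 0.0, -1.0]]
ft_force: [1.7, -0.2, 0.6]
grip_width: 0.0854
gripper_force: 0.0
```

Emit:
jog_arm --plan "0 0 0 2 -3.5 0 0;0 0 0 2 -3.5 0 0;0 0 0 2 -3.5 0 0;0 0 0 2 -3.5 0 0;0 0 0 2 -3.5 0 0;0 0 0 0 0 0 0;0 0 0 0 0 0 0"

```text
time_s: 3.02
position: [0.405, -0.1031, 0.2914]
tool_rot: [[1.0, 0.005, 0.0], [0.005, -1.0, -0.0], [0.0, 0.0, -1.0]]
ft_force: [-0.5, -0.4, 0.4]
grip_width: 0.0854
gripper_force: 0.0
```

```bash
cat >> h.py <<'E'
def cloudw(im):
    f=192/np.tan(np.radians(im["fov_y"]/2)); v,u=np.mgrid[:384,:512].astype(float)
    x=u-im["cx"];y=v-im["cy"];r=np.hypot(x,y)+1e-9;t=r/f;d=im["depth"].astype(float)
    rho=np.where(t<1.5,np.tan(np.minimum(t,1.5)),0)*d
    c=np.stack([x/r*rho,y/r*rho,d,np.ones_like(d)],-1); p=(c@im["world_from_camera"].T)[...,:3]
    p[(d<=0)|(t>1.4)]=np.nan; return p
def rep(W,im,tips=(),outs=()):
    p=cloudw(im)
    for q in tips:
        for r in models.tip_of(W,q)[:1]:
            u,v=np.round(r["at"]).astype(int); print(q,"tip",round(r["confidence"],2),(u,v),p[min(v,383),min(u,511)])
    for q in outs:
        for r in models.outline_of(W,q)[:1]:
            k=p[r["region"]]; k=k[~np.isnan(k[:,0])]; e=cv2.minAreaRect(k[:,:2].astype(np.float32)*1000)
            print(q,round(r["confidence"],2),np.round(r["bbox"]),np.median(k,0),"z",np.percentile(k[:,2],[5,95]),"rect",np.round(e[0],1),np.round(e[1],1),round(e[2],1))
    return p
E
python3 - <<'E'
from h import *
np.set_printoptions(precision=4,suppress=True)
s=env.observe(); print(s["time_s"],s["position"],s["tool_rot"])
im=imaging.get_image("wrist"); cv2.imwrite("pics/w1.png",im["pixels"][:,:,::-1]); print(im["world_from_camera"],im["fov_y"],im["cx"],im["cy"])
p=rep("wrist",im,["deck_edge","shelf_edge","holder_bed","jaw_tab","plate_long","plate_short"],["plate_long","plate_short","jaw","holder"])
im=imaging.get_image("top"); d=im["depth"]; print(P(im,170,250),P(im,160,200))
E
```

```text
3.0167 [ 0.405  -0.1031  0.2914] [[ 1.      0.0047  0.    ]
 [ 0.0047 -1.     -0.0002]
 [ 0.      0.0002 -1.    ]]
[[ 0.0044 -0.953  -0.303   0.4823]
 [-1.     -0.0043 -0.001  -0.102 ]
 [-0.0003  0.303  -0.953   0.4338]
 [ 0.      0.      0.      1.    ]] 65.70646984690485 256.2934066016248 195.17096584134254
deck_edge tip 0.94 (np.int64(299), np.int64(72)) [ 0.5303 -0.1632 -0.0012]
holder_bed tip 0.92 (np.int64(83), np.int64(24)) [0.6204 0.1549 0.0365]
jaw_tab tip 0.68 (np.int64(82), np.int64(85)) [0.5217 0.1342 0.0687]
plate_short tip 0.95 (np.int64(328), np.int64(8)) [ 0.6091 -0.1899  0.0686]
plate_long 0.63 [266.  30.  57.  61.] [ 0.5757 -0.1097  0.0698] z [0.0683 0.0711] rect [ 578.5 -111.2] [80.1 62.1] 5.8
plate_short 0.72 [328.  20.  56.  41.] [ 0.5937 -0.1904  0.0697] z [0.0674 0.0711] rect [ 596.1 -192.3] [56.  61.1] 5.8
holder 0.56 [92. 49. 48. 98.] [0.5776 0.1449 0.0347] z [0.0081 0.0661] rect [588.1 168.6] [163.4  84.2] 11.4
[0.3604 0.2504 0.0026] [0.141  0.0427 1.2692]
```

View pics/w1.png

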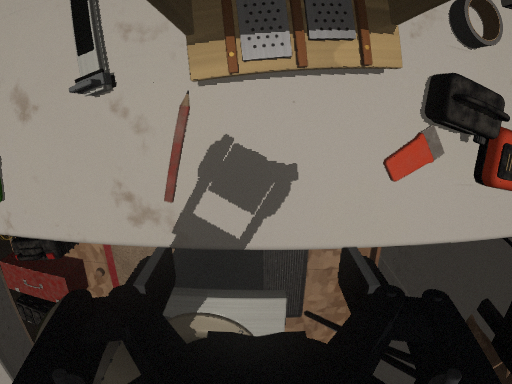

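```bash
cat >> h.py <<'E'
def rect(k): 
    e=cv2.minAreaRect((k[:,:2]*1000).astype(np.float32)); return np.round(cv2.boxPoints(e),1).tolist(),np.round(e[1],1)
E
python3 - <<'E'
from h import *
im=imaging.get_image("wrist"); p=cloudw(im)
# deck front edge: points at z~0.06 per y bin, min x
X,Y,Z=p[...,0],p[...,1],p[...,2]
m=(abs(Z-.06)<.004)&(X>.45)&(X<.65)
ys,xs=[],[]
for y in np.arange(-.29,0,.004):
    k=m&(abs(Y-y)<.002)
    if k.sum()>3: xs.append(X[k].min()); ys.append(y)
print(np.round(np.c_[ys,xs][::6],4).tolist())
ys,xs=np.array(ys),np.array(xs); c=np.polyfit(ys,xs,1)
for _ in range(3):
    r=abs(np.polyval(c,ys)-xs)<.003; c=np.polyfit(ys[r],xs[r],1)
print("edge x=a*y+b",c,"yaw",-np.degrees(np.arctan(c[0])),r.sum(),"yrange",ys.min(),ys.max())
for q in ["plate_long","plate_short"]:
    o=models.outline_of("wrist",q)
    if o: print(q,rect(p[o[0]["region"]&(abs(Z-.07)<.004)]))
g=im["pixels"].astype(int)
m=(abs(Z-.036)<.003)&(X>.5)&(Y>.08)&(Y<.25)
print("bed+",rect(p[m]), m.sum())
o=models.outline_of("wrist","holder")
if o:
    k=p[o[0]["region"]]; 
    for lo,hi in [(.03,.039),(.039,.043),(.055,.075)]:
        kk=k[(k[:,2]>lo)&(k[:,2]<hi)]; print(lo,len(kk),rect(kk) if len(kk)>3 else 0)
E
```

```text
[[-0.29, 0.5423], [-0.266, 0.5391], [-0.242, 0.5377], [-0.218, 0.5344], [-0.194, 0.5322], [-0.17, 0.5285], [-0.146, 0.5263], [-0.122, 0.5234], [-0.098, 0.5218], [-0.074, 0.5196], [-0.05, 0.5166], [-0.026, 0.5138]]
edge x=a*y+b [-0.1048265   0.51154813] yaw 5.984260139230309 68 yrange -0.29 -0.013999999999999735
plate_long ([[535.4000244140625, -84.69999694824219], [541.9000244140625, -144.6999969482422], [620.7000122070312, -136.10000610351562], [614.2000122070312, -76.0999984741211]], array([79.2, 60.3]))
plate_short ([[565.0999755859375, -165.3000030517578], [571.5999755859375, -225.89999389648438], [622.5999755859375, -220.39999389648438], [616.0999755859375, -159.8000030517578]], array([51.3, 61. ]))
bed+ ([[507.1000061035156, 159.5], [516.0999755859375, 111.5], [678.5999755859375, 141.89999389648438], [669.5999755859375, 189.89999389648438]], array([165.3,  48.9])) 1503
0.03 1705 ([[507.0, 159.39999389648438], [516.2000122070312, 111.4000015258789], [678.7000122070312, 142.8000030517578], [669.4000244140625, 190.8000030517578]], array([165.4,  48.9]))
0.039 217 ([[512.2000122070312, 161.10000610351562], [522.7000122070312, 112.30000305175781], [545.7000122070312, 117.19999694824219], [535.2000122070312, 166.0]], array([23.5, 49.9]))
0.055 209 ([[512.5999755859375, 157.3000030517578], [520.2999877929688, 117.30000305175781], [529.7000122070312, 119.0999984741211], [522.0, 159.10000610351562]], array([ 9.6, 40.8]))
```

Rack yaw is about 6.1°. The long plate's front is 15 mm behind the edge, which fits the given range, and the lanes measure 83.5 mm apart (84 given). Next I pitch the tool for the reach in under the shelf.

Emit:
jog_arm --plan "0 0 -5.8 0 2.57 0 195;0 6.875 0 0 0 0 195;0 6.875 0 0 0 0 195;0 6.875 0 0 0 0 195;0 6.875 0 0 0 0 195;0 6.875 0 0 0 0 195;0 6.875 0 0 0 0 195;0 6.875 0 0 0 0 195;0 6.875 0 0 0 0 195;0 0 0 0 0 0 195"

```text
time_s: 4.65
position: [0.4032, -0.1302, 0.2896]
tool_rot: [[0.569, 0.098, 0.816], [0.053, -0.995, 0.082], [0.82, -0.003, -0.572]]
ft_force: [-0.5, -0.0, -0.4]
grip_width: 0.0201
gripper_force: 0.0
```

```bash
cat >> h.py <<'E'
O=np.array([523.7,-116.3]); A=np.radians(6.1)
def rk(s=None):
    s=s or env.observe(); p=np.array(s["position"])*1000; d=p[:2]-O; R=np.array(s["tool_rot"])
    print("t",round(s["time_s"],2),"s,l,z",np.round([d@[np.cos(A),np.sin(A)],d@[-np.sin(A),np.cos(A)],p[2]],1),"yaw z",round(np.degrees(np.arctan2(R[1,2],R[0,2])),2),"below hor",round(np.degrees(np.arcsin(-R[2,2])),2),"w",s["grip_width"],"q",np.round(s["q"],1))
E
python3 - <<'E'
from h import *
rk(); im=imaging.get_image("wrist"); cv2.imwrite("pics/w2.png",im["pixels"][:,:,::-1])
p=cloudw(im); print(im["world_from_camera"][:3,3])
X,Y,Z=p[...,0],p[...,1],p[...,2]
for q in ["plate_long"]:
    o=models.outline_of("wrist",q)
    if o:
        m=o[0]["region"]&(abs(Z-.07)<.005); print(o[0]["confidence"],rect(p[m]),np.median(Z[m]))
# shelf lower edge height
for q in ["shelf_edge"]:
    for r in models.tip_of("wrist",q)[:1]: u,v=np.round(r["at"]).astype(int); print(r["confidence"],u,v,p[v,u],p[v+3,u],p[v-3,u])
E
```

```text
t 4.65 s,l,z [-121.3   -1.   289.6] yaw z 5.75 below hor 34.88 w 0.020138252157657105 q [-66.7  -7.8 119.5  60.6  63.8  -9. ]
[ 0.33084755 -0.1371599   0.4344615 ]
0.61 ([[535.5999755859375, -85.0999984741211], [542.2000122070312, -144.89999389648438], [661.4000244140625, -131.8000030517578], [654.9000244140625, -72.0]], array([120. ,  60.2])) 0.06940021789271456
0.8 294 99 [ 0.58814943 -0.14990488  0.26314495] [ 0.86986923 -0.16446905  0.06769823] [ 0.58778411 -0.14960263  0.26709078]
```

View pics/w2.png

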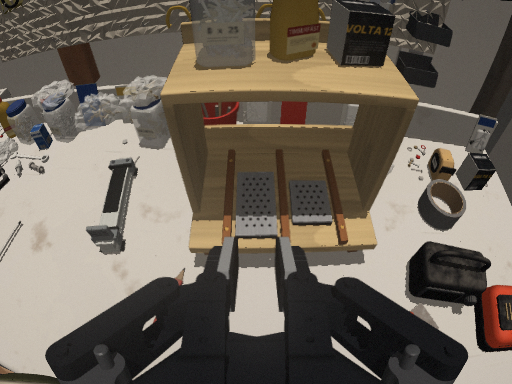

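The picture confirms the plate pose (front mid 538.9, -115, at pixel (256, 205)) and a clear opening under the shelf edge at about (290, 97). Moving down in front of it now.

Emit:
jog_arm --plan "0.33 0 -0.23 -0.65 -0.1 3.21 195;0 0 0 -0.65 0 3.21 195;0 0 0 -0.65 0 3.21 195;0 0 0 -0.65 0 3.21 195;0 0 0 -0.65 0 3.21 195;0 0 0 -0.65 0 3.21 195;0 0 0 -0.65 0 3.21 195;0 0 0 -0.65 0 3.21 195;0 0 0 0 0 0 195"

```text
time_s: 5.55
position: [0.5875, -0.1078, 0.0974]
tool_rot: [[0.573, 0.114, 0.811], [0.064, -0.993, 0.095], [0.817, -0.003, -0.577]]
ft_force: [-0.8, 1.0, -1.0]
grip_width: 0.0199
gripper_force: 0.0
```

Run:
```python
from h import *
rk()
```

```text
t 5.55 s,l,z [64.3  1.7 97.4] yaw z 6.68 below hor 35.22 w 0.01989770538083939 q [-36.3  30.3 115.4 106.9  35.6 -48.6]
```

Emit:
jog_arm --plan "0 0 0 0.7 0.15 1.42 195;0 0 0 0.7 0 1.42 195;0 0 0 0.7 0 1.42 195;0 0 0 0.7 0 1.42 195;0 0 0 0.7 0 1.42 195;0 0 0 0.7 0 1.42 195;0 0 0 0 0 0 195;0 0 0 0 0 0 195"

```text
time_s: 6.22
position: [0.6782, -0.0999, 0.0877]
tool_rot: [[0.57, 0.111, 0.814], [0.064, -0.994, 0.091], [0.819, 0.001, -0.573]]
ft_force: [0.1, 0.0, 0.5]
grip_width: 0.0202
gripper_force: 0.0
```

Run:
```python
from h import *
rk(); im=imaging.get_image("wrist"); cv2.imwrite("pics/w3.png",im["pixels"][:,:,::-1])
print(im["world_from_camera"][:3,3])
im=imaging.get_image("top"); cv2.imwrite("pics/t3.png",im["pixels"][:,:,::-1])
```

```text
t 6.22 s,l,z [155.3  -0.2  87.7] yaw z 6.37 below hor 34.98 w 0.020157476445889645 q [-28.8  35.8 102.6 104.3  29.1 -38.3]
[ 0.60608557 -0.10730089  0.23268411]
```

View pics/w3.png

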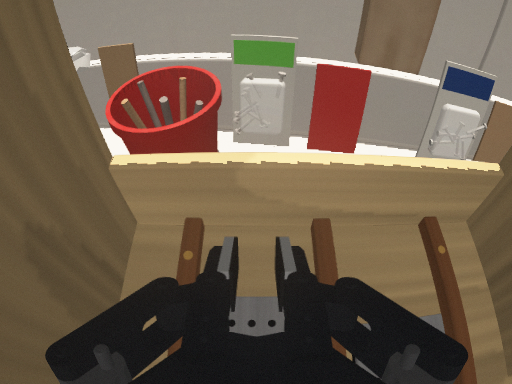

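Fingers have passed the plate's rear edge (row about 300) and are above the bare deck, touching nothing. Lowering behind it.

Emit:
jog_arm --plan "0 0 0 0.06 0 0.08 195;0 0 0 0.06 0 0.08 195;0 0 0 -0.28 0 0.3 195;0 0 0 -0.28 0 0.3 195;0 0 0 -0.28 0 0.3 195;0 0 0 -0.28 0 0.3 195;0 0 0 0 0 0 195;0 0 0 0 0 0 195"

```text
time_s: 6.98
position: [0.6825, -0.1008, 0.0701]
tool_rot: [[0.572, 0.108, 0.813], [0.062, -0.994, 0.089], [0.818, -0.001, -0.575]]
ft_force: [-0.1, -1.0, 0.6]
grip_width: 0.0202
gripper_force: 0.0
```

Run:
```python
from h import *
rk(); im=imaging.get_image("wrist"); p=cloudw(im); Z=p[...,2]
# fingertip points from wrist depth: nearest cloud near tip height
s=env.observe(); R=np.array(s["tool_rot"]); q=(p-np.array(s["position"]))@R
m=(abs(q[...,1])<.03)&(q[...,2]>-.03)&(q[...,2]<.01)&(abs(q[...,0])<.03)
k=q[m]; print(len(k), np.round(k.min(0),4),np.round(k.max(0),4))
zz=k[:,2]
for a in np.arange(-.03,.01,.004):
    j=k[(zz>=a)&(zz<a+.004)]
    if len(j): print(round(a,3),len(j),np.round(np.median(j,0),4),np.round(j[:,1].min(),3),np.round(j[:,1].max(),3))
```

```text
t 6.98 s,l,z [159.5  -1.4  70.1] yaw z 6.24 below hor 35.09 w 0.020209803433036445 q [-28.6  37.9 102.4 107.8  29.4 -42. ]
4394 [-0.0233 -0.03   -0.03  ] [0.0117 0.03   0.01  ]
-0.03 771 [-0.0196 -0.0004 -0.0281] -0.024 0.023
-0.026 709 [-0.0164 -0.0004 -0.024 ] -0.024 0.023
-0.022 517 [ 0.0011 -0.0003 -0.0204] -0.024 0.023
-0.018 250 [ 0.0069 -0.0109 -0.0161] -0.024 0.023
-0.014 302 [ 0.0065  0.0013 -0.0116] -0.024 0.023
-0.01 520 [-0.0177 -0.0009 -0.008 ] -0.023 0.022
-0.006 389 [-0.0155 -0.0009 -0.0044] -0.017 0.019
-0.002 317 [-0.0129 -0.0009 -0.0001] -0.011 0.03
0.002 283 [-0.0103 -0.0003  0.0039] -0.03 0.03
0.006 336 [-0.0074  0.0003  0.0079] -0.03 0.03
```

Emit:
jog_arm --plan "0 0 0 -0.287 -0.1 -0.41 195;0 0 0 -0.287 0 -0.41 195;0 0 0 -0.287 0 -0.41 195;0 0 0 -0.287 0 -0.41 195;0 0 0 -0.287 0 -0.41 195;0 0 0 -0.287 0 -0.41 195;0 0 0 -0.287 0 -0.41 195;0 0 0 -0.287 0 -0.41 195;0 0 0 0 0 0 195;0 0 0 0 0 0 195"

```text
time_s: 7.87
position: [0.6422, -0.1043, 0.0706]
tool_rot: [[0.572, 0.108, 0.813], [0.062, -0.994, 0.088], [0.818, -0.0, -0.575]]
ft_force: [0.4, -0.0, 0.7]
grip_width: 0.0199
gripper_force: 0.5
```

```bash
cat >> h.py <<'E'
def plate(im,p):
    s=env.observe(); Z=p[...,2]
    g=np.array([np.cos(A),np.sin(A)]); 
    S=(p[...,:2]*1000-O)@g; L=(p[...,:2]*1000-O)@np.array([-g[1],g[0]])
    return S,L,Z
E
python3 - <<'E'
from h import *
rk()
for c in ["top","wrist"]:
    im=imaging.get_image(c); 
    p=cloudw(im) if c=="wrist" else cloud(im,np.ones((384,512),bool)).reshape(384,512,3) if (im["depth"]>0).all() else None
    o=models.outline_of(c,"plate_long"); print(c,[x["confidence"] for x in o], p is None)
    if p is None or not o: continue
    S,L,Z=plate(im,p); m=o[0]["region"]&(abs(Z-.07)<.006); print("S",np.percentile(S[m],[1,99]),"L",np.percentile(L[m],[1,99]),rect(p[m]))
E
```

```text
t 7.87 s,l,z [119.2  -0.6  70.6] yaw z 6.2 below hor 35.09 w 0.019924784603721345 q [-31.5  36.1 108.5 111.3  32.5 -48.7]
top [] True
wrist [0.81] False
S [ 74.29344774 100.76064436] L [-13.03381983  12.87964172] ([[595.4000244140625, -95.0999984741211], [598.2999877929688, -122.0999984741211], [625.7999877929688, -119.0999984741211], [622.9000244140625, -92.0]], array([27.7, 27.2]))
```

Emit:
jog_arm --plan "0 0 0 -0.265 0 -0.378 195;0 0 0 -0.265 0 -0.378 195;0 0 0 -0.265 0 -0.378 195;0 0 0 -0.265 0 -0.378 195;0 0 0 -0.265 0 -0.378 195;0 0 0 -0.265 0 -0.378 195;0 0 0 0 0 0 195;0 0 0 0 0 0 195"

```text
time_s: 8.73
position: [0.6146, -0.1073, 0.0705]
tool_rot: [[0.572, 0.108, 0.813], [0.062, -0.994, 0.088], [0.818, -0.0, -0.575]]
ft_force: [0.5, -0.6, -0.1]
grip_width: 0.0204
gripper_force: 0.0
```

Run:
```python
from h import *
rk()
im=imaging.get_image("wrist"); p=cloudw(im); o=models.outline_of("wrist","plate_long"); S,L,Z=plate(im,p)
if o: m=o[0]["region"]&(abs(Z-.07)<.006); print("S",np.percentile(S[m],[1,99]),"L",np.percentile(L[m],[1,99]),rect(p[m]))
for c in ["top","scene"]:
    im=imaging.get_image(c); cv2.imwrite(f"pics/{c}4.png",im["pixels"][:,:,::-1])
    o=models.outline_of(c,"plate_long")
    if o: 
        k=cloud(im,o[0]["region"]); S=(k[:,:2]*1000-O)@[np.cos(A),np.sin(A)]; k2=abs(k[:,2]-.07)<.008; print(c,o[0]["confidence"],np.percentile(S[k2],[1,99]))
```

```text
t 8.73 s,l,z [91.4 -0.7 70.5] yaw z 6.2 below hor 35.11 w 0.020368421417205827 q [-33.8  35.  112.6 112.8  34.8 -52.9]
S [46.29102574 72.11564062] L [-13.05505773  12.79809035] ([[567.4000244140625, -98.0999984741211], [570.5, -125.19999694824219], [597.5999755859375, -122.0999984741211], [594.4000244140625, -95.0]], array([27.2, 27.3]))
```

Rear edge is at s≈73, so the overhang is about 47 mm. I'll back the fingers out, tilt to 15° off vertical, open, and check before pinching.

Emit:
jog_arm --plan "0 0 0 0.574 0 0.819 195;0 0 0 1.23 0 -0.86 195;0 0 0 1.23 0 -0.86 195;0 0 0 0.435 0 -3.15 195;0 0 0 0.435 0 -3.15 195;0 0 0 0.435 0 -3.15 195;0 0 0 0.435 0 -3.15 195;0 0 0 0.435 0 -3.15 195;0 0 0 0.435 0 -3.15 195;0 0 0 0 0 0 195"

```text
time_s: 9.87
position: [0.4843, -0.1215, 0.2338]
tool_rot: [[0.569, 0.107, 0.816], [0.065, -0.994, 0.085], [0.82, 0.004, -0.572]]
ft_force: [-0.6, -0.1, -0.0]
grip_width: 0.0202
gripper_force: 0.0
```

Emit:
jog_arm --plan "0 -6.67 0 0 0 0 0;0 -6.67 0 0 0 0 0;0 -6.67 0 0 0 0 0;0 -6.67 0 0 0 0 0;0 -6.67 0 0 0 0 0;0 -6.67 0 0 0 0 0;0 0 0 0 0 0 0;0 0 0 0 0 0 0"

```text
time_s: 10.53
position: [0.4877, -0.1168, 0.2285]
tool_rot: [[0.927, 0.125, 0.355], [0.112, -0.992, 0.056], [0.359, -0.012, -0.933]]
ft_force: [-0.0, -0.0, -0.3]
grip_width: 0.0854
gripper_force: 0.0
```

Run:
```python
from h import *
rk()
im=imaging.get_image("wrist"); cv2.imwrite("pics/w5.png",im["pixels"][:,:,::-1]); p=cloudw(im); o=models.outline_of("wrist","plate_long"); S,L,Z=plate(im,p)
if o: m=o[0]["region"]&(abs(Z-.07)<.006); print("S",np.percentile(S[m],[1,99]),"L",np.percentile(L[m],[1,99]),np.median(Z[m]),rect(p[m]))
m=(abs(Z-.06)<.003)&(abs(L)>45)&(L>-220)&(L<90)
for l in (-180,-120,-50,50,80):
    k=m&(abs(L-l)<4); print(l,np.nanmin(S[k]) if k.any() else None)
m=(abs(Z-.07)<.004)&(abs(L)<40)&(S<0); print(S[m].min(),[ (round(L[m&(abs(S+x)<3)].min(),1),round(L[m&(abs(S+x)<3)].max(),1)) for x in (10,25,40)])
```

```text
t 10.53 s,l,z [-35.8   3.3 228.5] yaw z 8.96 below hor 68.95 w 0.08544609652521964 q [-34.7   9.5  95.6  16.6  60.4  41.9]
S [-45.88830958  70.71350388] L [-29.42139456  29.16500701] 0.06983848371948512 ([[473.5, -91.5], [480.0, -151.39999389648438], [599.0, -138.5], [592.5, -78.5999984741211]], array([119.6,  60.2]))
-180 -0.2376946213688395
-120 0.1973633443099047
-50 0.2648469796131106
50 -0.3023400690493229
80 0.20317757399372402
-47.188100020526335 [(np.float64(-29.9), np.float64(29.5)), (np.float64(-30.2), np.float64(29.2)), (np.float64(-29.4), np.float64(29.0))]
```

View pics/w5.png

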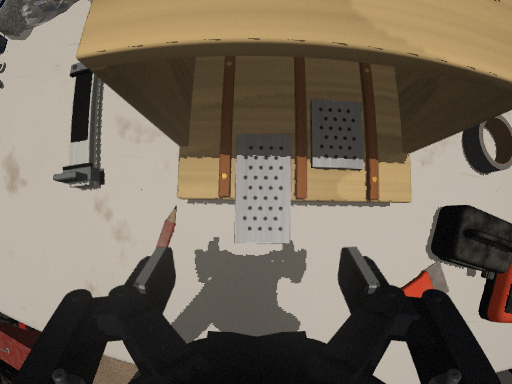

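Plate overhangs 47 mm, square in its lane, with its front edge at row 243. The arm is still settling, so I'll wait and then work out the approach.

Emit:
jog_arm --plan "0 0 0 0 0 0 0;0 0 0 0 0 0 0"

```text
time_s: 10.8
position: [0.4861, -0.1178, 0.2288]
tool_rot: [[0.928, 0.121, 0.353], [0.109, -0.993, 0.054], [0.357, -0.012, -0.934]]
ft_force: [-0.7, 0.3, -0.6]
grip_width: 0.0856
gripper_force: 0.0
```

```bash
cat >> h.py <<'E'
from scipy.spatial.transform import Rotation as Ro
def goal(yaw,below,pos):
    """tool z at yaw, 'below' deg under horizontal, tool y level; pos mm world"""
    s=env.observe(); R=np.array(s["tool_rot"]); y,b=np.radians([yaw,below])
    z=np.array([np.cos(b)*np.cos(y),np.cos(b)*np.sin(y),-np.sin(b)]); Y=np.array([np.sin(y),-np.cos(y),0]); T=np.c_[np.cross(Y,z),Y,z]
    print("turn",np.round(Ro.from_matrix(R.T@T).as_rotvec(degrees=True),2),"shift cm in goal axes",np.round(T.T@(np.array(pos)-np.array(s["position"])*1000)/10,2),"dist",np.round(np.linalg.norm(np.array(pos)-np.array(s["position"])*1000),1))
def rack(s,l,z): return np.array([O[0]+s*np.cos(A)-l*np.sin(A),O[1]+s*np.sin(A)+l*np.cos(A),z])
E
python3 - <<'E'
from h import *
rk(); goal(6.2,75,rack(-39,-.3,121)); goal(6.2,75,rack(-18.3,-.2,43.7))
E
```

```text
t 10.8 s,l,z [-37.6   2.5 228.8] yaw z 8.69 below hor 69.07 w 0.08557080413872235 q [-34.8   9.4  95.7  16.4  60.5  42.1]
turn [-0.86 -5.91  0.49] shift cm in goal axes [-2.93  0.28 10.37] dist 107.8
turn [-0.86 -5.91  0.49] shift cm in goal axes [-2.93  0.27 18.38] dist 186.1
```

Emit:
jog_arm --plan "-0.43 -2.95 0.25 0 0 0 0;-0.43 -2.95 0.25 0 0 0 0;0 0 0 -0.73 0.07 2.6 0;0 0 0 -0.73 0.07 2.6 0;0 0 0 -0.73 0.07 2.6 0;0 0 0 -0.73 0.07 2.57 0;0 0 0 0 0 0 0;0 0 0 0 0 0 0"

```text
time_s: 11.47
position: [0.4851, -0.1209, 0.1213]
tool_rot: [[0.961, 0.108, 0.256], [0.104, -0.994, 0.028], [0.257, -0.001, -0.966]]
ft_force: [0.5, -0.9, 0.5]
grip_width: 0.0851
gripper_force: 0.0
```

Run:
```python
from h import *
rk(); goal(6.2,75,rack(-18.3,-.2,43.7))
```

```text
t 11.47 s,l,z [-38.8  -0.5 121.3] yaw z 6.35 below hor 75.09 w 0.08510818473563489 q [-32.6  18.9 101.9  12.5  48.2  43.8]
turn [-0.04  0.09 -0.03] shift cm in goal axes [-0.03 -0.03  8.02] dist 80.2
```

Emit:
jog_arm --plan "0 0 0 0 0 1.6 0;0 0 0 0 0 1.6 0;0 0 0 0 0 1.6 0;0 0 0 0 0 1.6 0;0 0 0 0 0 1.6 0;0 0 0 0 0 0 0;0 0 0 0 0 0 0"

```text
time_s: 12.05
position: [0.5068, -0.1191, 0.0455]
tool_rot: [[0.96, 0.108, 0.258], [0.105, -0.994, 0.027], [0.26, 0.002, -0.966]]
ft_force: [0.4, 0.2, -0.2]
grip_width: 0.0855
gripper_force: 0.0
```

Run:
```python
from h import *
rk(); im=imaging.get_image("wrist"); cv2.imwrite("pics/w6.png",im["pixels"][:,:,::-1])
```

```text
t 12.05 s,l,z [-17.1  -1.   45.5] yaw z 5.9 below hor 74.94 w 0.08548903820931754 q [-30.8  27.8 104.1  15.   36.8  41.8]
```

View pics/w6.png

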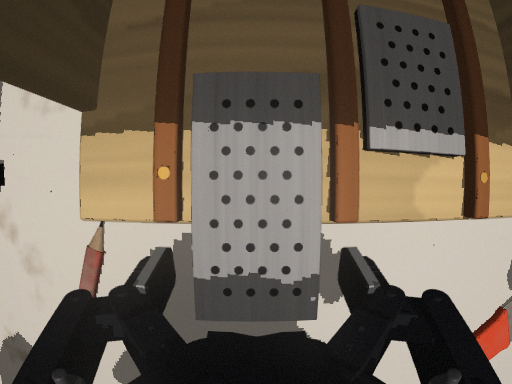

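The fingers straddle the overhanging part, between the deck edge (row 220) and the plate's front end (row 320). Closing.

Emit:
jog_arm --plan "0 0 0 0 0 0 100;0 0 0 0 0 0 150;0 0 0 0 0 0 255;0 0 0 0 0 0 255;0 0 0 0 0 0 255;0 0 0 0 0 0 255;0 0 0 0 0 0 255;0 0 0 0 0 0 255" --grip_force 90

```text
time_s: 12.77
position: [0.5065, -0.119, 0.0457]
tool_rot: [[0.96, 0.108, 0.259], [0.105, -0.994, 0.026], [0.26, 0.002, -0.965]]
ft_force: [-5.0, -0.4, 10.2]
grip_width: 0.0583
gripper_force: 93.4
```

Emit:
jog_arm --plan "0 0 0 0.1 0 -0.36 255;0 0 0 0.1 0 -0.36 255;0 0 0 0.19 0 -0.72 255;0 0 0 0.19 0 -0.72 255;0 0 0 0.19 0 -0.72 255;0 0 0 0 0 0 255;0 0 0 0 0 0 255"

```text
time_s: 13.35
position: [0.5064, -0.1188, 0.0746]
tool_rot: [[0.96, 0.109, 0.258], [0.105, -0.994, 0.027], [0.259, 0.002, -0.966]]
ft_force: [-0.1, 1.3, -3.1]
grip_width: 0.0581
gripper_force: 96.6
```

```bash
cat >> h.py <<'E'
def held(im,p):
    """plate in the tool frame (mm)"""
    s=env.observe(); R=np.array(s["tool_rot"]); q=(p-np.array(s["position"]))@R*1000
    o=models.outline_of("wrist","plate_long")
    if not o: print("no plate"); return
    m=o[0]["region"]&~np.isnan(q[...,0]); k=q[m]; w=p[m]*1000
    c=np.median(k,0); kk=k[np.linalg.norm(k-c,axis=1)<75]; ww=w[np.linalg.norm(k-c,axis=1)<75]
    Am=np.c_[ww[:,:2]-ww[:,:2].mean(0),np.ones(len(ww))]; g=np.linalg.lstsq(Am,ww[:,2],rcond=None)[0]; r=abs(Am@g-ww[:,2])<2.5
    g=np.linalg.lstsq(Am[r],ww[r,2],rcond=None)[0]; W=ww[r]
    e=cv2.minAreaRect(W[:,:2].astype(np.float32)); B=cv2.boxPoints(e); 
    print("conf",round(o[0]["confidence"],2),"slope deg x,y",np.round(np.degrees(np.arctan(g[:2])),2),"z mid",round(g[2],1),"rect c",np.round(e[0],1),"size",np.round(e[1],1),"ang",round(e[2],2),"corners",np.round(B,1).tolist())
E
python3 - <<'E'
from h import *
rk(); im=imaging.get_image("wrist"); p=cloudw(im); held(im,p)
E
```

```text
t 13.35 s,l,z [-17.5  -0.6  74.6] yaw z 5.88 below hor 74.96 w 0.058147918663933 q [-30.8  24.8 102.5  13.6  41.4  43.6]
conf 0.86 slope deg x,y [-0.36 -0.02] z mid 98.1 rect c [ 536.2 -114.7] size [121.1  60.4] ang 6.12 corners [[472.79998779296875, -91.19999694824219], [479.20001220703125, -151.1999969482422], [599.7000122070312, -138.3000030517578], [593.2000122070312, -78.19999694824219]]
```

Plate lifted, level, 3 N of weight in the grip. Backing out and up, then toward the holder for a close look at it.

Emit:
jog_arm --plan "0 0 0 -1.7 0 -2.94 255;0 0 0 -1.7 0 -2.94 255;0 0 0 -1.7 0 -2.94 255;0 0 0 -1.7 0 -2.94 255;0 0 0 -1.7 0 -2.94 255;0.3 0 -1.13 0 -3 0 255;0.3 0 -1.13 0 -3 0 255;0.3 0 -1.13 0 -3 0 255;0.3 0 -1.13 0 -3 0 255;0 0 0 0 0 0 255"

```text
time_s: 14.28
position: [0.368, -0.0088, 0.1933]
tool_rot: [[0.948, 0.194, 0.252], [0.187, -0.981, 0.051], [0.257, -0.001, -0.966]]
ft_force: [-0.6, 0.8, -3.0]
grip_width: 0.0581
gripper_force: 98.4
```

Emit:
jog_arm --plan "0 0 0 0 -3 0 255;0 0 0 0 -3 0 255;0 0 0 0 -3 0 255;0 0 0 0 0 0 255;0 0 0 0 0 0 255"

```text
time_s: 14.7
position: [0.3526, 0.0768, 0.1936]
tool_rot: [[0.948, 0.193, 0.253], [0.187, -0.981, 0.049], [0.258, 0.001, -0.966]]
ft_force: [0.5, -0.4, -3.2]
grip_width: 0.0582
gripper_force: 98.5
```

```bash
cat >> h.py <<'E'
def holder(p):
    X,Y,Z=p[...,0],p[...,1],p[...,2]
    o=models.outline_of("wrist","holder")
    if not o: print("no holder"); return
    k=p[cv2.dilate(o[0]["region"].astype(np.uint8),np.ones((5,5)))>0]
    for n,lo,hi in [("beam/bed",.031,.0385),("stopjaw",.0385,.044),("tab",.05,.075)]:
        kk=k[(k[:,2]>lo)&(k[:,2]<hi)]
        if len(kk)>5: print(n,len(kk),rect(kk),np.round(np.median(kk[:,2]),4))
    return k
E
python3 - <<'E'
from h import *
rk(); im=imaging.get_image("wrist"); cv2.imwrite("pics/w7.png",im["pixels"][:,:,::-1]); p=cloudw(im); held(im,p); holder(p)
for q in ["holder_bed","jaw_tab"]:
    for r in models.tip_of("wrist",q)[:1]: u,v=np.round(r["at"]).astype(int); print(q,r["confidence"],u,v,p[v,u])
E
```

```text
t 14.7 s,l,z [-149.6  210.1  193.6] yaw z 10.91 below hor 75.05 w 0.05816560584468764 q [-10.9  -2.  113.5   6.7  54.8  64.7]
conf 0.59 slope deg x,y [-0.45 -0.01] z mid 217.1 rect c [382.2  83.5] size [121.2  60.4] ang 10.97 corners [[317.0, 101.5999984741211], [328.5, 42.29999923706055], [447.5, 65.30000305175781], [436.0, 124.69999694824219]]
beam/bed 1515 ([[506.79998779296875, 160.1999969482422], [513.4000244140625, 112.19999694824219], [607.5, 125.19999694824219], [600.7999877929688, 173.1999969482422]], array([94.9, 48.5])) 0.0342
stopjaw 217 ([[511.79998779296875, 161.60000610351562], [521.7999877929688, 113.0999984741211], [545.5, 118.0999984741211], [535.5, 166.5]], array([24.3, 49.5])) 0.0407
tab 519 ([[511.8999938964844, 157.5], [520.0999755859375, 117.80000305175781], [529.5, 119.69999694824219], [521.2999877929688, 159.39999389648438]], array([ 9.6, 40.5])) 0.0676
jaw_tab 0.81 232 48 [0.51910793 0.13530406 0.06770383]
```

View pics/w7.png

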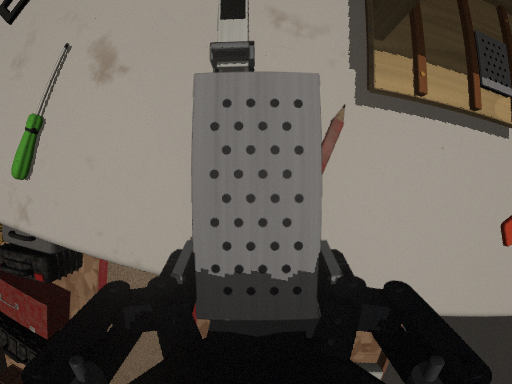

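The plate sits straight in the fingers, already parallel to the holder, whose jaw shows at (232, 55). I need to see the stop end, so I go 10 cm nearer.

Emit:
jog_arm --plan "0 0 0 2.61 0 -0.08 255;0 0 0 2.61 0 -0.08 255;0 0 0 2.61 0 -0.08 255;0 0 0 2.61 0 -0.08 255;0 0 0 0 0 0 255;0 0 0 0 0 0 255"

```text
time_s: 15.45
position: [0.4521, 0.0937, 0.2236]
tool_rot: [[0.949, 0.188, 0.253], [0.182, -0.982, 0.048], [0.258, 0.001, -0.966]]
ft_force: [-0.5, 0.2, -1.9]
grip_width: 0.0582
gripper_force: 98.6
```

Run:
```python
from h import *
rk(); im=imaging.get_image("wrist"); cv2.imwrite("pics/w8.png",im["pixels"][:,:,::-1]); p=cloudw(im); held(im,p); k=holder(p)
for q in ["holder_bed","jaw_tab"]:
    for r in models.tip_of("wrist",q)[:1]: u,v=np.round(r["at"]).astype(int); print(q,r["confidence"],u,v,p[v,u])
# holder coords along/lateral w.r.t. tab mid
g=np.array([np.cos(np.radians(10.9)),np.sin(np.radians(10.9))]); Q=p[...,:2]*1000-np.array([516,137.65]); S=Q@g; L=Q@np.array([-g[1],g[0]]); Z=p[...,2]*1000
for a in range(-8,206,6):
    m=(abs(S-a)<3)&(abs(L)<40)&(Z>28)&(Z<80)
    h=m&(Z>31)
    if m.sum()>5: print(a,m.sum(),"L",round(np.percentile(L[h],2),1),round(np.percentile(L[h],98),1),"Z",np.round(np.percentile(Z[m],[10,50,90]),1))
```

```text
t 15.45 s,l,z [-48.8 216.5 223.6] yaw z 10.64 below hor 75.06 w 0.058205444187008584 q [-5.4  7.  98.1  4.7 60.6 72. ]
conf 0.78 slope deg x,y [-0.46 -0.02] z mid 247.1 rect c [481.8 100.2] size [121.   60.6] ang 11.01 corners [[416.6000061035156, 118.4000015258789], [428.20001220703125, 58.900001525878906], [547.0, 82.0], [535.4000244140625, 141.5]]
beam/bed 1454 ([[611.0, 185.6999969482422], [618.7999877929688, 136.5], [711.7000122070312, 151.3000030517578], [703.9000244140625, 200.39999389648438]], array([94.1, 49.8])) 0.0356
stopjaw 496 ([[673.2000122070312, 195.39999389648438], [683.2000122070312, 146.5], [703.0, 150.60000610351562], [693.0, 199.39999389648438]], array([20.3, 49.9])) 0.0407
holder_bed 0.92 226 69 [0.61769198 0.16362527 0.03522744]
100 39 L -16.0 16.4 Z [34.4 35.7 37. ]
106 136 L -16.8 18.9 Z [33.6 35.5 36.7]
112 123 L -16.8 18.9 Z [34.1 35.7 36.6]
118 135 L -15.5 19.1 Z [33.6 35.6 36.8]
124 125 L -15.5 19.4 Z [33.9 35.6 36.6]
130 115 L -15.0 18.4 Z [34.  35.7 36.6]
136 113 L -15.3 18.5 Z [33.7 35.7 36.6]
142 114 L -15.0 18.7 Z [34.  35.6 36.6]
148 117 L -15.2 20.3 Z [33.5 35.5 36.6]
154 116 L -15.1 19.2 Z [33.7 35.5 36.6]
160 111 L -15.1 19.4 Z [33.7 35.8 36.6]
166 216 L -22.4 25.7 Z [34.4 37.5 41.3]
172 148 L -21.5 26.6 Z [39.5 40.6 41.7]
178 153 L -21.4 25.6 Z [39.9 41.  42.5]
184 101 L -21.5 26.0 Z [39.6 40.6 41.7]
190 52 L -14.7 19.3 Z [32.8 34.1 35.1]
196 38 L -13.7 19.9 Z [32.7 33.4 34.4]
```

The stop face mid is at (678, 171) and the tab mid at (516, 138), so the holder yaw is 11.6° and the jaw is about 3 mm along. Moving over the bed.

Emit:
jog_arm --plan "0.16 0.45 -0.58 0 0 0 255;0 0 0 3.47 -0.75 0.9 255;0 0 0 3.47 -0.75 0.9 255;0 0 0 3.47 -0.75 0.9 255;0 0 0 3.47 -0.75 0.9 255;0 0 0 -0.84 0 3.23 255;0 0 0 -0.84 0 3.23 255;0 0 0 -0.84 0 3.23 255;0 0 0 0 0 0 255;0 0 0 0 0 0 255"

```text
time_s: 16.53
position: [0.5868, 0.1525, 0.1255]
tool_rot: [[0.945, 0.199, 0.258], [0.193, -0.98, 0.052], [0.264, 0.0, -0.965]]
ft_force: [0.6, 0.1, -1.3]
grip_width: 0.0581
gripper_force: 98.4
```

```bash
cat >> h.py <<'E'
HS=np.array([678.2,170.95]); HA=np.radians(11.6); hg=np.array([np.cos(HA),np.sin(HA)]); hn=np.array([-hg[1],hg[0]])
def hold2(p,name="plate_long"):
    "holder frame: X=0 at stop face, lateral"
    Q=p[...,:2]*1000-HS; S=Q@hg; L=Q@hn; Z=p[...,2]*1000
    for n,lo,hi,a,b in [("stop",38.5,44,-12,40),("tab",50,75,-185,-140)]:
        m=(Z>lo)&(Z<hi)&(abs(L)<32)&(S>a)&(S<b)
        if m.sum()>10: print(n,m.sum(),"S",np.round(np.percentile(S[m],[1,99]),1),"L",np.round(np.percentile(L[m],[1,99]),1))
    o=models.outline_of("wrist",name)
    if o:
        m=o[0]["region"]&~np.isnan(S); zm=np.median(Z[m]); m&=abs(Z-zm)<3
        k=np.c_[S[m],L[m]]; e=cv2.minAreaRect(k.astype(np.float32)); print(name,round(o[0]["confidence"],2),"Z",round(zm,1),"box",np.round(cv2.boxPoints(e),1).tolist(),"centre",np.round(e[0],1))
E
python3 - <<'E'
from h import *
rk(); im=imaging.get_image("wrist"); cv2.imwrite("pics/w9.png",im["pixels"][:,:,::-1]); p=cloudw(im); held(im,p); hold2(p)
E
```

```text
t 16.53 s,l,z [ 91.3 260.6 125.5] yaw z 11.4 below hor 74.72 w 0.058083279080578136 q [ 2.4 27.1 86.4  3.  51.5 79.3]
conf 0.58 slope deg x,y [-0.11  0.08] z mid 149.1 rect c [616.2 159.3] size [121.   60.5] ang 11.5 corners [[550.9000244140625, 176.89999389648438], [563.0, 117.5999984741211], [681.5999755859375, 141.8000030517578], [669.5, 201.0]]
tab 27 S [-163.8 -162.6] L [-17.9   9.8]
plate_long 0.58 Z 149.1 box [[-123.5999984741211, -29.100000381469727], [-2.5999999046325684, -29.299999237060547], [-2.5, 31.200000762939453], [-123.5, 31.399999618530273]] centre [-63.    1.1]
```

Emit:
jog_arm --plan "0 0 0 -0.6 0.03 2.32 255;0 0 0 -0.6 0.03 2.32 255;0 0 0 -0.6 0.03 2.32 255;0 0 0 -0.6 0.02 2.32 255;0 0 0 0 0 0 255;0 0 0 0 0 0 255;0 0 0 0 0 0 255"

```text
time_s: 17.27
position: [0.5904, 0.1519, 0.0327]
tool_rot: [[0.943, 0.199, 0.265], [0.192, -0.98, 0.052], [0.27, 0.002, -0.963]]
ft_force: [1.2, 0.5, -2.5]
grip_width: 0.0585
gripper_force: 98.4
```

Run:
```python
from h import *
rk(); im=imaging.get_image("wrist"); cv2.imwrite("pics/w10.png",im["pixels"][:,:,::-1]); p=cloudw(im); held(im,p); hold2(p)
```

```text
t 17.27 s,l,z [ 94.9 259.6  32.7] yaw z 11.17 below hor 74.34 w 0.05845072874445363 q [ 2.3 34.7 91.6  3.9 38.2 78.1]
conf 0.71 slope deg x,y [0.26 0.09] z mid 56.6 rect c [619.9 158.8] size [120.8  60.7] ang 11.29 corners [[554.7000122070312, 176.6999969482422], [566.5999755859375, 117.19999694824219], [685.0999755859375, 140.89999389648438], [673.2000122070312, 200.3000030517578]]
stop 2054 S [ 6.9 20.6] L [-23.8  24.7]
plate_long 0.71 Z 56.5 box [[-120.19999694824219, -30.200000762939453], [0.699999988079071, -30.899999618530273], [1.0, 29.799999237060547], [-119.9000015258789, 30.399999618530273]] centre [-59.6  -0.2]
```

View pics/w10.png

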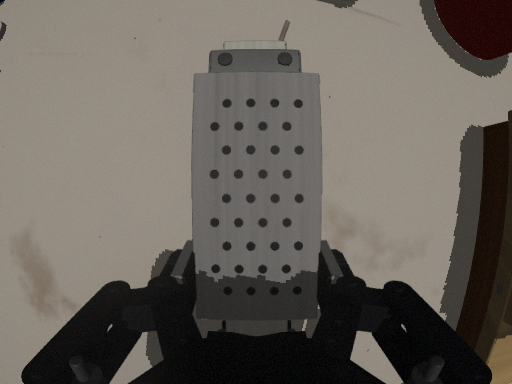

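Plate is over the bed with the stop just ahead (row 60), but it drifted 3.4 mm forward. Correcting that before the last centimetre.

Emit:
jog_arm --plan "0.08 -0.3 -0.3 -0.17 -0.03 -0.05 255;0 0 0 -0.17 -0.02 -0.04 255;0 0 0 0 0 0 255;0 0 0 0 0 0 255;0 0 0 0 0 0 255"

```text
time_s: 17.83
position: [0.5855, 0.1516, 0.0302]
tool_rot: [[0.945, 0.205, 0.256], [0.198, -0.979, 0.052], [0.261, 0.001, -0.965]]
ft_force: [0.1, -0.6, -3.1]
grip_width: 0.0582
gripper_force: 98.4
```

Run:
```python
from h import *
rk(); im=imaging.get_image("wrist"); p=cloudw(im); held(im,p); hold2(p)
```

```text
t 17.83 s,l,z [ 89.9 259.8  30.2] yaw z 11.58 below hor 74.87 w 0.058224227339649694 q [ 2.3 34.7 92.2  3.9 38.3 77.7]
conf 0.69 slope deg x,y [-0.27  0.02] z mid 53.8 rect c [615.2 158.5] size [120.9  60.2] ang 11.83 corners [[549.9000244140625, 175.5], [562.2000122070312, 116.5999984741211], [680.5999755859375, 141.39999389648438], [668.2999877929688, 200.3000030517578]]
stop 3010 S [ 1. 20.] L [-23.9  24.6]
plate_long 0.69 Z 53.8 box [[-124.80000305175781, 30.299999237060547], [-124.5, -29.899999618530273], [-3.5999999046325684, -29.399999618530273], [-3.799999952316284, 30.799999237060547]] centre [-64.2   0.4]
```

Emit:
jog_arm --plan "0 0 0 -0.06 0 0.22 255;0 0 0 -0.06 0 0.22 255;0 0 0 -0.06 0 0.22 255;0 0 0 0 0 0 255;0 0 0 0 0 0 255"

```text
time_s: 18.4
position: [0.5854, 0.1516, 0.023]
tool_rot: [[0.945, 0.205, 0.255], [0.198, -0.979, 0.052], [0.26, 0.001, -0.965]]
ft_force: [-0.2, -0.6, -2.3]
grip_width: 0.058
gripper_force: 98.4
```

Emit:
jog_arm --plan "0 0 0 -0.02 0 0.07 255;0 0 0 0 0 0 255;0 0 0 0 0 0 255"

```text
time_s: 18.65
position: [0.5855, 0.1516, 0.0226]
tool_rot: [[0.945, 0.205, 0.256], [0.198, -0.979, 0.052], [0.261, 0.001, -0.965]]
ft_force: [-0.9, 0.1, -3.2]
grip_width: 0.0584
gripper_force: 98.4
```

Run:
```python
from h import *
rk(); im=imaging.get_image("wrist"); p=cloudw(im); held(im,p); hold2(p)
```

```text
t 18.65 s,l,z [ 89.9 259.8  22.6] yaw z 11.59 below hor 74.87 w 0.05837017658793634 q [ 2.3 35.4 92.5  4.  37.2 77.6]
conf 0.57 slope deg x,y [-0.27  0.01] z mid 46.2 rect c [615.  158.6] size [121.3  60.5] ang 11.59 corners [[549.5, 176.10000610351562], [561.7000122070312, 116.80000305175781], [680.5, 141.1999969482422], [668.2999877929688, 200.5]]
stop 3327 S [ 0.8 20.3] L [-23.7  24.6]
plate_long 0.57 Z 46.2 box [[-125.0, -29.600000381469727], [-3.700000047683716, -29.600000381469727], [-3.700000047683716, 30.899999618530273], [-125.0, 30.899999618530273]] centre [-64.4   0.6]
```

Emit:
jog_arm --plan "0 0 0 -0.02 0 0.08 255;0 0 0 0 0 0 255;0 0 0 0 0 0 255"

```text
time_s: 19.05
position: [0.5856, 0.1516, 0.0221]
tool_rot: [[0.945, 0.205, 0.256], [0.198, -0.979, 0.052], [0.262, 0.001, -0.965]]
ft_force: [-1.8, -1.4, 2.8]
grip_width: 0.0581
gripper_force: 99.0
```

Emit:
jog_arm --plan "0 0 0 -0.01 0 0.05 255;0 0 0 0 0 0 255;0 0 0 0 0 0 255"

```text
time_s: 19.3
position: [0.5856, 0.1516, 0.0221]
tool_rot: [[0.945, 0.205, 0.257], [0.198, -0.979, 0.052], [0.262, 0.001, -0.965]]
ft_force: [-4.5, -1.4, 8.1]
grip_width: 0.0578
gripper_force: 99.8
```

In contact with the bed. Releasing, then withdrawing along the tool axis.

Emit:
jog_arm --plan "0 0 0 0 0 0 60;0 0 0 0 0 0 30;0 0 0 0 0 0 0;0 0 0 0 0 0 0;0 0 0 0 0 0 0;0 0 0 0 0 0 0"

```text
time_s: 19.8
position: [0.5856, 0.1516, 0.0212]
tool_rot: [[0.945, 0.205, 0.256], [0.198, -0.979, 0.052], [0.261, 0.001, -0.965]]
ft_force: [0.4, 0.1, 0.0]
grip_width: 0.0851
gripper_force: 0.0
```

Emit:
jog_arm --plan "0 0 0 0 0 -1 0;0 0 0 0 0 -2 0;0 0 0 0 0 -3 0;0 0 0 0 0 -3 0;0 0 0 0 0 -3 0;0 0 0 0 0 -3 0;0 0 0 0 0 0 0;0 0 0 0 0 0 0"

```text
time_s: 20.47
position: [0.5473, 0.1438, 0.1682]
tool_rot: [[0.944, 0.205, 0.259], [0.198, -0.979, 0.052], [0.265, 0.002, -0.964]]
ft_force: [-0.3, 0.3, -0.8]
grip_width: 0.0856
gripper_force: 0.0
```

Run:
```python
from h import *
rk(); im=imaging.get_image("wrist"); cv2.imwrite("pics/w11.png",im["pixels"][:,:,::-1]); p=cloudw(im); held(im,p); hold2(p)
```

```text
t 20.47 s,l,z [ 51.1 256.1 168.2] yaw z 11.44 below hor 74.65 w 0.0856281175036335 q [ 1.5 20.6 89.3  3.2 55.  78.2]
conf 0.75 slope deg x,y [-0.04  0.02] z mid 45.8 rect c [614.9 158.4] size [120.9  60.1] ang 11.91 corners [[549.5999755859375, 175.3000030517578], [562.0, 116.5], [680.2999877929688, 141.39999389648438], [667.9000244140625, 200.1999969482422]]
stop 905 S [ 0.7 20.4] L [-23.1  25. ]
tab 603 S [-163.9 -155.4] L [-19.   19.1]
plate_long 0.75 Z 45.8 box [[-125.0999984741211, 30.100000381469727], [-124.80000305175781, -30.0], [-3.9000000953674316, -29.299999237060547], [-4.199999809265137, 30.799999237060547]] centre [-64.5   0.4]
```

View pics/w11.png

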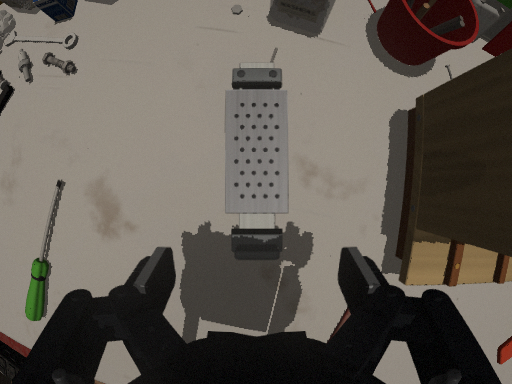

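The plate lies on the bed, 4 mm short of the stop, within about 0.5 mm of centre and 0.3° of square. Now behind the jaw tab with the fingers shut.

Emit:
jog_arm --plan "0 0 0 -2.56 0 -0.69 255;0 0 0 -2.56 0 -0.69 255;0 0 0 0 0 0 255;0 0 0 0 0 0 255;0 0 0 -0.6 0 2.2 255;0 0 0 -0.6 0 2.2 255;0 0 0 -0.6 0 2.2 255;0 0 0 -0.6 0 2.2 255;0 0 0 0 0 0 255;0 0 0 0 0 0 255"

```text
time_s: 21.45
position: [0.4954, 0.1328, 0.0739]
tool_rot: [[0.946, 0.205, 0.253], [0.198, -0.979, 0.052], [0.259, 0.001, -0.966]]
ft_force: [-0.1, 0.3, 0.4]
grip_width: 0.0001
gripper_force: 0.0
```

```bash
cat >> h.py <<'E'
def hp():
    s=env.observe(); d=np.array(s["position"])*1000; Q=d[:2]-HS; print("t",round(s["time_s"],2),"S,L,z",np.round([Q@hg,Q@hn,d[2]],1),"F along",np.round(np.array(s["ft_force"])[:2]@hg,1),np.round(s["ft_force"],1),"w",round(s["grip_width"],4))
E
python3 - <<'E'
from h import *
hp(); rk(); goal(11.6,75,[*(HS-187*hg+.3*hn),52])
E
```

```text
t 21.45 S,L,z [-186.7   -0.6   73.9] F along -0.0 [-0.1  0.3  0.4] w 0.0001
t 21.45 s,l,z [ -1.7 250.7  73.9] yaw z 11.7 below hor 75.01 w 6.892828300553258e-05 q [  0.2  24.  104.2   4.9  37.2  74.9]
turn [-0.03  0.01  0.21] shift cm in goal axes [-0.59 -0.09  2.11] dist 22.0
```

Emit:
jog_arm --plan "0 0 0.2 -0.3 -0.09 1.05 255;0 0 0 -0.29 0 1.05 255;0 0 0 0 0 0 255;0 0 0 0.48 0 0.13 255;0 0 0 0.29 0 0.08 255;0 0 0 0.29 0 0.08 255;0 0 0 0.29 0 0.08 255;0 0 0 0.29 0 0.08 255;0 0 0 0 0 0 255;0 0 0 0 0 0 255"

```text
time_s: 22.28
position: [0.5116, 0.1371, 0.0531]
tool_rot: [[0.945, 0.201, 0.256], [0.194, -0.98, 0.052], [0.262, 0.0, -0.965]]
ft_force: [0.6, -0.1, 0.6]
grip_width: 0.0001
gripper_force: 0.1
```

Run:
```python
from h import *
hp(); im=imaging.get_image("wrist"); p=cloudw(im); hold2(p)
```

```text
t 22.28 S,L,z [-170.     0.3   53.1] F along 0.6 [ 0.6 -0.1  0.6] w 0.0001
tab 2354 S [-168.8 -152.1] L [-19.1  18.9]
plate_long 0.87 Z 45.8 box [[-124.69999694824219, 30.700000762939453], [-124.5, -30.0], [-14.600000381469727, -29.600000381469727], [-14.800000190734863, 31.100000381469727]] centre [-69.6   0.5]
```

Emit:
jog_arm --plan "0 0 0 0.29 0 0.08 255;0 0 0 0.29 0 0.08 255;0 0 0 0.29 0 0.08 255;0 0 0 0.29 0 0.08 255;0 0 0 0.19 0 0.05 255;0 0 0 0 0 0 255;0 0 0 0 0 0 255"

```text
time_s: 22.97
position: [0.5253, 0.1399, 0.0528]
tool_rot: [[0.945, 0.201, 0.256], [0.194, -0.98, 0.053], [0.261, 0.0, -0.965]]
ft_force: [-1.6, -0.6, 1.0]
grip_width: -0.0004
gripper_force: 1.1
```

Run:
```python
from h import *
hp(); im=imaging.get_image("wrist"); p=cloudw(im); hold2(p)
```

```text
t 22.97 S,L,z [-156.     0.3   52.8] F along -1.7 [-1.6 -0.6  1. ] w -0.0004
stop 151 S [-4.6  2.3] L [-24.3  25.2]
tab 1718 S [-154.9 -140.2] L [-19.1  19. ]
plate_long 0.65 Z 45.8 box [[-123.5, 30.5], [-123.30000305175781, -30.100000381469727], [-2.700000047683716, -29.700000762939453], [-2.9000000953674316, 30.899999618530273]] centre [-63.1   0.4]
```

Emit:
jog_arm --plan "0 0 0 0.1 0 0.026 255;0 0 0 0.1 0 0.026 255;0 0 0 0 0 0 255;0 0 0 0 0 0 255"

```text
time_s: 23.4
position: [0.5268, 0.1402, 0.0528]
tool_rot: [[0.946, 0.202, 0.255], [0.195, -0.979, 0.052], [0.26, 0.0, -0.966]]
ft_force: [-4.7, -1.6, 2.9]
grip_width: -0.0003
gripper_force: 2.5
```

Emit:
jog_arm --plan "0 0 0 0.1 0 0.026 255;0 0 0 0 0 0 255;0 0 0 0 0 0 255"

```text
time_s: 23.65
position: [0.5278, 0.1404, 0.0528]
tool_rot: [[0.946, 0.201, 0.255], [0.195, -0.979, 0.052], [0.26, 0.0, -0.966]]
ft_force: [-5.5, -0.7, 2.1]
grip_width: 0.0001
gripper_force: 2.5
```

Run:
```python
from h import *
hp(); im=imaging.get_image("wrist"); p=cloudw(im); hold2(p)
```

```text
t 23.65 S,L,z [-153.5    0.4   52.8] F along -5.5 [-5.5 -0.7  2.1] w 0.0001
stop 170 S [-4.4  4.4] L [-24.1  24.9]
tab 1304 S [-152.4 -140.1] L [-18.7  18.7]
plate_long 0.91 Z 45.8 box [[-121.0, 30.5], [-120.80000305175781, -30.0], [-0.5, -29.600000381469727], [-0.699999988079071, 30.899999618530273]] centre [-60.7   0.4]
```

Emit:
jog_arm --plan "0 0 0 0.08 0 0.02 255;0 0 0 0 0 0 255;0 0 0 0 0 0 255"

```text
time_s: 24.0
position: [0.5286, 0.1406, 0.0528]
tool_rot: [[0.946, 0.201, 0.255], [0.195, -0.979, 0.052], [0.26, 0.0, -0.966]]
ft_force: [-5.9, -0.2, 3.2]
grip_width: 0.0004
gripper_force: 2.5
```

Emit:
jog_arm --plan "0 0 0 0.08 0 0.02 255;0 0 0 0 0 0 255;0 0 0 0 0 0 255"

```text
time_s: 24.25
position: [0.5294, 0.1408, 0.0528]
tool_rot: [[0.946, 0.201, 0.255], [0.195, -0.979, 0.052], [0.26, 0.0, -0.966]]
ft_force: [-5.4, -0.7, 2.9]
grip_width: 0.0001
gripper_force: 2.5
```

Emit:
jog_arm --plan "0 0 0 0.06 0 0.016 255;0 0 0 0 0 0 255;0 0 0 0 0 0 255"

```text
time_s: 24.5
position: [0.5299, 0.1409, 0.0528]
tool_rot: [[0.946, 0.201, 0.255], [0.195, -0.979, 0.052], [0.26, -0.0, -0.966]]
ft_force: [-4.9, -1.2, 1.9]
grip_width: 0.0
gripper_force: 2.7
```

Still sliding freely; a little more until the force rises.

Emit:
jog_arm --plan "0 0 0 0.06 0 0.016 255;0 0 0 0 0 0 255;0 0 0 0 0 0 255"

```text
time_s: 24.75
position: [0.53, 0.1409, 0.0527]
tool_rot: [[0.946, 0.202, 0.254], [0.195, -0.979, 0.052], [0.259, -0.0, -0.966]]
ft_force: [-8.5, -2.2, 4.6]
grip_width: 0.0001
gripper_force: 4.1
```

Emit:
jog_arm --plan "0 0 0 0.05 0 0.013 255;0 0 0 0 0 0 255;0 0 0 0 0 0 255"

```text
time_s: 25.0
position: [0.5301, 0.141, 0.0527]
tool_rot: [[0.946, 0.202, 0.253], [0.195, -0.979, 0.052], [0.258, -0.0, -0.966]]
ft_force: [-10.8, -3.6, 7.4]
grip_width: 0.0002
gripper_force: 5.4
```

Run:
```python
from h import *
hp(); im=imaging.get_image("wrist"); p=cloudw(im); hold2(p)
```

```text
t 25.0 S,L,z [-151.1    0.4   52.7] F along -11.3 [-10.8  -3.6   7.4] w 0.0002
stop 165 S [-1.8  6.8] L [-23.9  25. ]
tab 947 S [-150.  -140.1] L [-17.1  17.3]
plate_long 0.73 Z 5.4 box [[-227.1999969482422, -130.8000030517578], [-212.0, -140.6999969482422], [-206.0, -131.39999389648438], [-221.10000610351562, -121.5999984741211]] centre [-216.6 -131.1]
```

Movement has stopped and the force is climbing: the plate is against the stop. A touch more for snugness, then back off and up.

Emit:
jog_arm --plan "0 0 0 0.1 0 0.026 255;0 0 0 0.05 0 0.013 255;0 0 0 0 0 0 255;0 0 0 0 0 0 255"

```text
time_s: 25.43
position: [0.5302, 0.1411, 0.0526]
tool_rot: [[0.947, 0.202, 0.25], [0.195, -0.979, 0.052], [0.255, -0.0, -0.967]]
ft_force: [-17.0, -5.3, 13.0]
grip_width: -0.0
gripper_force: 9.1
```

Emit:
jog_arm --plan "0 0 0 -0.4 0 -0.1 255;0 0 0 -1.5 0 -0.4 255;0 0 0 -1.9 0 -0.5 255;0 0 0 0.7 0 -2.6 255;0 0 0 0.7 0 -2.6 255;0 0 0 0.7 0 -2.6 255;0 0 0 0.7 0 -2.6 255;0 0 0 0 0 0 255;0 0 0 0 0 0 255"

```text
time_s: 26.18
position: [0.4955, 0.1335, 0.1618]
tool_rot: [[0.944, 0.201, 0.26], [0.194, -0.98, 0.052], [0.265, 0.001, -0.964]]
ft_force: [-0.1, 0.9, -0.6]
grip_width: 0.0001
gripper_force: 0.0
```

Run:
```python
from h import *
hp(); im=imaging.get_image("wrist"); cv2.imwrite("pics/w12.png",im["pixels"][:,:,::-1]); p=cloudw(im); held(im,p); hold2(p)
```

```text
t 26.18 S,L,z [-1.865e+02  1.000e-01  1.618e+02] F along 0.1 [-0.1  0.9 -0.6] w 0.0001
conf 0.77 slope deg x,y [-0.    0.04] z mid 45.8 rect c [620.2 159.8] size [119.4  60. ] ang 11.77 corners [[555.5999755859375, 177.0], [567.9000244140625, 118.30000305175781], [684.7999877929688, 142.60000610351562], [672.5, 201.3000030517578]]
stop 625 S [ 3.2 19.3] L [-23.7  24.8]
tab 172 S [-143. -140.] L [-18.4  18.2]
plate_long 0.77 Z 45.8 box [[-118.9000015258789, 30.600000381469727], [-118.69999694824219, -29.399999618530273], [0.699999988079071, -29.100000381469727], [0.6000000238418579, 30.899999618530273]] centre [-59.1   0.7]
```

View pics/w12.png

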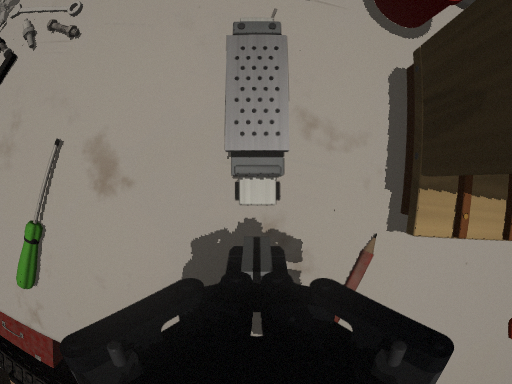

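The plate lies square between the stop (row 28) and the jaw (row 155), touching both, level and centred to well under 1 mm. The robot is clear of everything.

```bash
python3 -c "
from rig import job
print(job.close_job())"
```

```text
the job is handed in; nothing more can be done
None
```

The long plate is clamped in the holder, rough face up and square, centred to within about 1 mm. The short plate and tools were not touched, and the job is handed in at about 26 s of the 72 s allowed; no verdict came back.

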